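Pull-test a tool tote's handle on the gauge stand

ROBOT

A 7-joint arm with a two-finger parallel gripper is mounted at the origin on the work surface. World frame = base frame: x ahead of the robot, y to its left, z up, the work surface at z = 0. Lengths are in m, angles in rad, forces in N, time in s.
With the tool pointing down it reaches from about 0.4 to 0.85 m from the base axis. Payload 4.5 kg.
Tool frame: the origin (TCP) lies on the centre line of the jaws, within the pads' length; the fingertips stand 8 mm ahead of it and the grasp point (between the pads) lies 11 mm behind it (tip_extent is the distance from the TCP to the fingertips, in m); z points along the fingers, y is the direction in which the jaws open and shut (so a half turn about z gives the same grasp; the last joint's range is limited). The gripper opens to 88 mm and grips with 3 to 60 N. Pads are 18 mm wide; open, the fingers measure 123 mm over their backs; the gripper's body (75 mm by 187 mm) begins 45 mm behind the grasp point.
Start: joints at [1.338, 0.689, -0.195, 1.565, 0.157, 0.902, -0.215], TCP at [0.165, -0.603, 0.247] pointing down, gripper open.
Joint ranges: [-3.01, 3.01], [-0.46, 2.08], [-1.47, 1.51], [0.13, 2.56], [-1, 4.14], [0.04, 2.09], [-2.66, 2.66]. Speed limits (rad/s): [2.57, 2.57, 3.14, 3.14, 3.14, 3.14, 3.14].

INTERFACE

Orientations are given as a unit quaternion [x, y, z, w].
In Python, from plant import state, read_camera, job_done, tip_extent gives the robot as it stands.
- The arm moves only by the shell command python3 -m pendant 'ROWS' [FORCE]. ROWS is JSON, a list of rows, each a list of 7 numbers: the shift along the tool's x, y, z in units of 0.025 m (1.0 is 0.025 m), then the turn, a rotation vector about the tool's x, y, z in units of 6 degrees (1.0 is 6 degrees), then the opening, from 0 (shut) to 1 (fully open). A call has 1 to 8 rows; each row shifts and turns the pose as measured when the row begins, along the tool's axes as they then stand; what a row does not reach is not made up. A row lasts 1/10 s, in which the tool goes at most 50 mm and 8.59 degrees, less where a joint would pass 70% of its speed; a pose out of reach is approached as far as the arm can. A call with a number of a shift or a turn outside -1 to 1 is refused whole. A call with a gripper value outside its range is refused whole. The fingers move at their own pace and stop on an object; FORCE is the grip in N (left out, the last holds). Time passes only in rows, so rows that do not move let the fingers close. It gives the time, the measured TCP pose, the force and the opening at its end, in the units of the state.
- state(): the state, without advancing time (a new reading comes with each control period).
- read_camera(name): name is "side" or "top" or "wrist"; returns a dict with "frame" (384x512x3 uint8, red, green, blue), "range_z" (384x512 float32, m along the optical axis (not along the pixel's ray), 0 where there is no reading), "intrinsics" (3x3 intrinsics, pixels), "rvec" (rotation vector, rad) and "tvec" (3), from world to camera coordinates, as OpenCV has them; the wrist camera has in their place "hand_eye" (4x4, takes a point from camera to tool coordinates, whose origin is the TCP and whose axes are the flange's). Camera axes: x right, y down, z forward; pixel columns grow to the right and rows downward; lengths in m; the calibration is good to about 2 mm. The wrist camera is an equidistant fisheye: a pixel r from the principal point sees the ray r / f radians off the axis. A picture is of the moment at which its call begins: read the wrist's pose just before it.
- job_done(): hands the job in, once; it reports no verdict.
The state is a dict: "clock": time; "joint_positions": joint angles; "joint_velocities": joint speeds; "joint_torque": joint torques, N m; "tool_pos": TCP position; "eef_rot": TCP orientation; "wrist_force": force on the tool from outside, world axes, zero at the start; "torque": the same for the moment, N m; "finger_gap": finger opening in m.
Only numpy, scipy, OpenCV 4.12 (cv2) and the standard library are available. Lean on these libraries where they do the work, as an engineer would, in place of code of your own. Each camera call takes 0.05 s, during which the arm holds its last target. There are 200 camera calls.

TASK

Pull-test the handle of the small plywood tool tote: hang the tote by its handle bar on the two-pronged fork hook of the gauge stand, then pull the tote down until the stand's pointer is level with the brass marker clip, never clearly past it, and keep it there for a second. Then ease it back up without letting the fork snap back, and leave the tote hanging still on the fork by its handle, let go. Leave the other things on the bench where they are.

Things in the scene. Friction and masses are not known exactly. Their poses are not given: they have to be found in the camera images.
- tote: the open plywood tool tote, 90 mm wide (x) by 180 mm long (y), walls 50 mm high, empty, 0.24 to 0.4 kg. A 10 mm gable at each end (36 mm wide above the walls, 148 mm tall) carries a round wooden handle bar, 16 mm thick, along y: bar centre 135 mm above the underside, 160 mm clear between gables, 77 mm free under it. Origin under its centre, z up. Same turned end for end
- tote_grip (a point): the middle of the tote's handle bar, on the bar's centreline; the axes are the tote's
- stand: fixed pull-test stand; origin on the table right below the fork seat, z up. Its fork opens to -x: bring the bar in from there, moving along +x. Base plate 14 mm thick at x 90 to 220, y +-65 mm; column at x 125 to 190 mm, 275 mm tall. A white upright scale (10 mm ticks) on its +y side faces +y, with the fork's dark pointer at the -x edge, the brass marker clip at the +x edge
- fork_saddle (a point): seat of the fork hook: the bar's centre when it hangs seated; 233 mm up with the fork unloaded, sinks with it; axes of the stand. Two steel prongs 10 mm thick along x, at y +-42 mm. Measured from here: tops flat at -8 mm for x -22 to +22; tips turned up to +12 mm, ending at x -47; behind, prongs rise to +20 mm at x +115, joined there by a cross bar up to +30 mm
- fork (a joint): how far the fork (sprung vertical slide) is pulled down, m: 0 unloaded, stop at 0.08; about 200 N/m (the tote alone pulls it 12 to 20 mm)
- pointer (a point): tip of the fork's pointer, moves down with the fork
- mark (a joint): height setting of the brass marker clip, m below the pointer's unloaded height (0.036 to 0.054); the pointer is level with the clip's line when joint fork equals this. Stays where it is
- mark_line (a point): the brass clip's horizontal line on the scale; axes are the stand's
- pen_tin: bystander: closed-bottomed steel tin, 66 mm across, 85 mm tall, pens standing up to 120 mm; origin under its centre
- screw_jar: bystander: glass jar with a steel lid, 66 mm across, 75 mm tall; origin under its centre
- spray_can: bystander: white spray can, 52 mm across, 170 mm tall; origin under its centre
- tape_roll: bystander: roll of paper tape lying flat, 96 mm across, 24 mm tall; origin under its centre
- tape_measure: bystander: black tape measure, 40 x 72 x 62 mm; origin under its centre
- offcut: bystander: wood offcut 120 x 50 x 30 mm; origin under its centre
- hammer: bystander: hammer lying flat, about 280 mm long; origin under its middle

How it is judged:
By the outcome, as a careful person would: the job done as asked, in the order asked, and still so for the second after the job is handed in, with the robot touching nothing.
It also fails if it takes over 61 s, if anything falls off the work surface, if the arm or the gripper's body presses on something with over 40 N, if the wrist force passes 120 N, or if a joint passes its speed limit or range.

## Working session

There is one attempt and no reset: what is moved stays moved. The work goes in short steps, Python scripts to look and compute and a shell command to move; the robot and the scene stay as the last step left them, time stands still between calls to the robot, and variables do not carry over. Pictures are saved under pics/ and viewed, about 8 in all and at most 12, crops included, and the job is handed in when it is done.

```bash
mkdir -p pics; ls
cat > h.py <<'E'
import numpy as np, cv2
from scipy.spatial.transform import Rotation as R
from plant import state, read_camera, job_done, tip_extent
def cloud(c):
    K=c["intrinsics"]; z=c["range_z"]; v,u=np.mgrid[:z.shape[0],:z.shape[1]]
    P=np.stack([(u-K[0,2])/K[0,0]*z,(v-K[1,2])/K[1,1]*z,z],-1)
    Rm=cv2.Rodrigues(np.array(c["rvec"],float))[0]
    W=(P-np.array(c["tvec"]).ravel())@Rm
    W[z==0]=np.nan
    return W
def save(c,n): cv2.imwrite("pics/"+n,c["frame"][:,:,::-1])
E
python3 - <<'E'
from h import *
s=state(); print(s, tip_extent)
for n in ("top","side"):
    c=read_camera(n); save(c,n+"0.png"); np.savez(n+"0.npz",**c)
    Rm=cv2.Rodrigues(np.array(c["rvec"],float))[0]
    print(n,c["intrinsics"].tolist(),(-Rm.T@np.array(c["tvec"]).ravel()).round(3), Rm.round(2).tolist())
E
```

```text
pics
{'clock': 0.0, 'joint_positions': array([ 1.33781971,  0.6900188 , -0.194524  ,  1.5663281 ,  0.1572875 ,
        0.90248067, -0.21507862]), 'joint_velocities': array([ 0.001246  ,  0.00069286,  0.00031817, -0.00104273,  0.00117046,
       -0.00010625,  0.00051283]), 'joint_torque': array([-4.78576112e-04, -5.27564871e+01, -1.26685638e+00, -1.53434891e+01,
       -5.25085756e-02,  6.58734687e-03,  1.73044623e-04]), 'tool_pos': array([ 0.16456655, -0.60231261,  0.24589278]), 'eef_rot': array([ 9.91109637e-01,  1.33044490e-01, -1.77471165e-04, -9.04831894e-04]), 'wrist_force': array([-0.17407152, -0.25408227, -0.46412178]), 'torque': array([0.00891281, 0.0175369 , 0.04253174]), 'finger_gap': 0.08794048347330759} 0.008
top [[424.7477654134623, 0.0, 263.756017248917], [0.0, 424.7477654134623, 186.56720172514855], [0.0, 0.0, 1.0]] [0.42  0.096 1.561] [[-0.02, -1.0, 0.01], [-1.0, 0.02, -0.07], [0.07, -0.01, -1.0]]
side [[454.4359809244611, 0.0, 252.35611362567502], [0.0, 454.4359809244611, 185.891853945231], [0.0, 0.0, 1.0]] [0.186 0.859 1.174] [[-0.91, -0.43, 0.01], [-0.33, 0.69, -0.64], [0.26, -0.58, -0.77]]
```

View pics/top0.png

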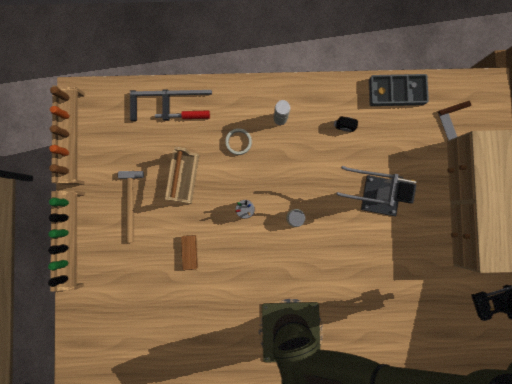

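View pics/side0.png

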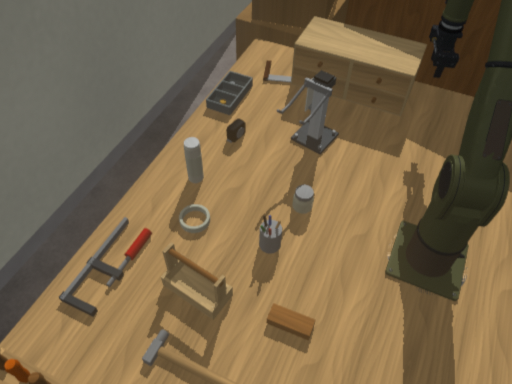

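The top view shows the tote at (181,176), its bar running roughly up the image. The stand is at (385,195) with the fork pointing image-left (world +y), so the scale faces image-up (+x), away from both fixed cameras. Next I'll measure the tote and the stand by depth.

```bash
python3 - <<'E'
from h import *
for n,boxes in (("top",dict(tote=(155,140,205,210),stand=(325,155,425,225),tin=(230,195,260,225),jar=(285,205,308,230),can=(270,95,295,128),tape=(220,125,255,160),tm=(333,113,360,133))),("side",dict(tote=(155,235,240,320),stand=(270,65,345,155)))):
    c=dict(np.load(n+"0.npz")); W=cloud(c)
    for k,(a,b,d,e) in boxes.items():
        P=W[b:e,a:d].reshape(-1,3); P=P[~np.isnan(P[:,0])]
        Q=P[P[:,2]>.03]
        print(n,k,len(Q),"min",Q.min(0).round(3),"max",Q.max(0).round(3),"med",np.median(Q,0).round(3)) if len(Q) else print(n,k,P[P[:,2]>.012].mean(0))
        if k=="tote":
            for lo,hi in((.03,.06),(.12,.138),(.138,.16)):
                q=P[(P[:,2]>lo)&(P[:,2]<hi)]
                if len(q)>5: print("  ",lo,len(q),cv2.minAreaRect((q[:,:2]*1000).astype(np.float32)),np.median(q[:,2]))
        if k=="stand":
            for lo,hi in((.008,.03),(.2,.235),(.235,.262),(.262,.3)):
                q=P[(P[:,2]>lo)&(P[:,2]<hi)]
                if len(q)>5: print("  ",lo,len(q),cv2.minAreaRect((q[:,:2]*1000).astype(np.float32)),np.median(q[:,2]))
    a,b,d,e=boxes["stand"]
    cv2.imwrite(f"pics/{n}st.png",cv2.resize(c["frame"][b:e,a:d,::-1],None,fx=5,fy=5,interpolation=cv2.INTER_CUBIC))
    z=W[b:e,a:d,2]; np.savetxt(n+"z.txt",z*1000,fmt="%3.0f")
E
python3 - <<'E'
import cv2,numpy as np
a=cv2.imread('pics/topst.png');b=cv2.imread('pics/sidest.png')
h=max(a.shape[0],b.shape[0]);o=np.zeros((h,a.shape[1]+b.shape[1],3),np.uint8);o[:a.shape[0],:a.shape[1]]=a;o[:b.shape[0],a.shape[1]:]=b
o=cv2.resize(o,None,fx=.9,fy=.9);cv2.imwrite('pics/st.png',o);print(o.shape)
E
```

```text
top tote 704 min [0.471 0.319 0.03 ] max [0.659 0.435 0.153] med [0.569 0.375 0.054]
   0.03 360 ((564.7412109375, 378.3292541503906), (91.10277557373047, 179.54421997070312), 80.18055725097656) 0.04658024709312591
   0.12 59 ((563.0357055664062, 374.25567626953125), (31.668010711669922, 173.02101135253906), 81.16779327392578) 0.13584545212854168
   0.138 255 ((564.752197265625, 377.6797790527344), (35.65226745605469, 181.82232666015625), 80.28755187988281) 0.1427448431209956
top stand 1137 min [ 0.439 -0.397  0.031] max [ 0.566 -0.14   0.283] med [ 0.484 -0.324  0.25 ]
   0.008 791 ((502.18548583984375, -324.9574890136719), (366.0566711425781, 246.28961181640625), 88.59941864013672) 0.013945415030710133
   0.2 200 ((495.8069763183594, -274.7335205078125), (230.37466430664062, 94.37981414794922), 78.10869598388672) 0.22624687710640304
   0.235 332 ((498.8269958496094, -263.4029541015625), (233.76194763183594, 99.80532836914062), 76.68334197998047) 0.24846801616233088
   0.262 438 ((480.018310546875, -341.1239013671875), (71.66248321533203, 98.37919616699219), 77.26451873779297) 0.271
[... 876 characters left out ...]
1.5859832763672), 80.55960083007812) 0.1439555831824254
side stand 2234 min [ 0.441 -0.606  0.03 ] max [ 0.682 -0.134  0.281] med [ 0.495 -0.332  0.145]
   0.008 981 ((562.6618041992188, -484.8351745605469), (295.31170654296875, 505.0311584472656), 23.97415542602539) 0.01544356213581866
   0.2 230 ((503.4083557128906, -247.20570373535156), (188.2349853515625, 95.14747619628906), 78.14889526367188) 0.22472185300094152
   0.235 317 ((502.2247314453125, -260.8766174316406), (237.73114013671875, 101.82160186767578), 76.58837890625) 0.2483738101654556
   0.262 301 ((486.3614807128906, -333.63592529296875), (72.9709701538086, 97.96406555175781), 82.37125396728516) 0.27167097536552226
(405, 788, 3)
```

View pics/st.png

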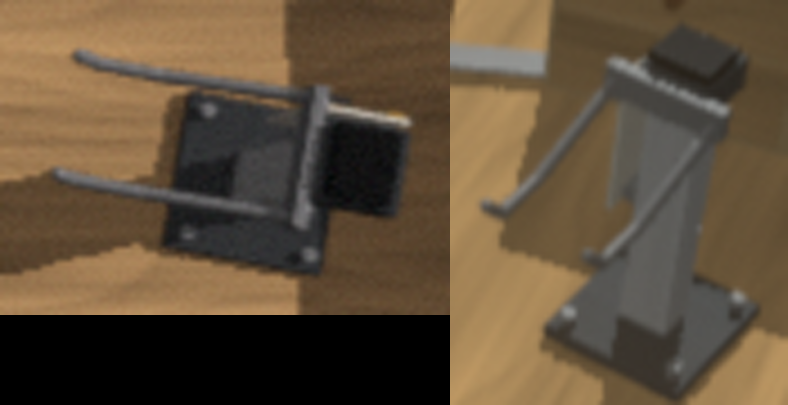

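The crops show the prong tips at upper left, the cross bar, and the column cap. The scale appears as a thin white line on the cap's +y side, with the orange clip at its +x end. I'll compute the stand frame next, plus the wrist camera data.

Run:
```python
from h import *
yaw=np.deg2rad(-103.3); ex=np.array([np.cos(yaw),np.sin(yaw)]); ey=np.array([-ex[1],ex[0]])
for n,(a,b,d,e) in dict(top=(325,155,425,225),side=(270,65,345,155)).items():
    W=cloud(dict(np.load(n+"0.npz")))[b:e,a:d].reshape(-1,3); W=W[~np.isnan(W[:,0])]
    O=np.array([.51,-.2]); s=np.c_[(W[:,:2]-O)@ex,(W[:,:2]-O)@ey,W[:,2]]
    q=s[(s[:,2]>.205)&(s[:,0]<.1)&(s[:,0]>-.2)]
    for side in(-1,1):
        m=q[(q[:,1]*side)>(0.0 if side>0 else 0.0)]
        print(n,side,len(m),"xmin",m[:,0].min().round(4),np.percentile(m[:,0],2).round(4),"fit y(x)",np.polyfit(m[:,0],m[:,1],1).round(4))
        for lo in np.arange(-.08,.12,.02):
            k=m[(m[:,0]>lo)&(m[:,0]<lo+.02)]
            if len(k): print("   ",lo.round(3),len(k),k[:,1].mean().round(4),np.percentile(k[:,2],90).round(4))
    c=s[(s[:,2]>.265)&(s[:,2]<.3)]; print("cap",c.min(0).round(4),c.max(0).round(4),"cross",)
    bp=s[(s[:,2]>.009)&(s[:,2]<.019)&(s[:,0]>.03)&(s[:,0]<.25)&(abs(s[:,1])<.09)]; print("base",np.percentile(bp,[1,99],axis=0).round(3))
c=read_camera("wrist"); print(c["hand_eye"],c["intrinsics"]); s=state(); print(s["clock"]); save(c,"w0.png")
print(R.from_quat(s["eef_rot"]).as_matrix().round(3))
```

```text
top -1 160 xmin -0.0521 -0.0486 fit y(x) [ 0.0214 -0.0408]
    -0.06 12 -0.0423 0.2454
    -0.04 18 -0.0413 0.2355
    -0.02 19 -0.0405 0.2266
    0.0 20 -0.0404 0.2269
    0.02 23 -0.0403 0.2332
    0.04 20 -0.0397 0.237
    0.06 24 -0.0396 0.2445
    0.08 24 -0.0387 0.2516
top 1 159 xmin -0.0526 -0.0504 fit y(x) [0.0229 0.0429]
    -0.06 13 0.0418 0.2452
    -0.04 17 0.0421 0.2367
    -0.02 21 0.0429 0.2269
    0.0 19 0.0433 0.229
    0.02 23 0.0435 0.233
    0.04 20 0.0441 0.2374
    0.06 21 0.0448 0.2441
    0.08 25 0.0447 0.2509
cap [ 0.1085 -0.0458  0.265 ] [0.179  0.0522 0.2825] cross
base [[ 0.082 -0.06   0.009]
 [ 0.213  0.067  0.019]]
side -1 136 xmin -0.0579 -0.0537 fit y(x) [ 0.0282 -0.0395]
    -0.06 14 -0.0406 0.2459
    -0.04 13 -0.0414 0.23
    -0.02 17 -0.0396 0.2286
    0.0 18 -0.0387 0.2294
    0.02 21 -0.0391 0.2346
    0.04 16 -0.038 0.2388
    0.06 19 -0.037 0.246
    0.08 18 -0.0374 0.2521
side 1 129 xmin -0.0578 -0.055 fit y(x) [0.0303 0.0443]
    -0.06 15 0.0423 0.2443
    -0.04 11 0.0432 0.2286
    -0.02 15 0.0445 0.2271
    0.0 18 0.0448 0.2305
    0.02 19 0.0456 0.2335
    0.04 16 0.0458 0.2419
    0.06 20 0.0463 0.248
    0.08 15 0.0467 0.2521
cap [ 0.1043 -0.0441  0.265 ] [0.1751 0.0549 0.2814] cross
base [[ 0.079 -0.059  0.009]
 [ 0.208  0.07   0.019]]
[[-3.30339311e-05 -9.56670093e-01 -2.91174059e-01  7.53986017e-02]
 [ 9.99999976e-01 -9.50758103e-05  1.98926560e-04  6.08457469e-05]
 [-2.17990700e-04 -2.91174046e-01  9.56670073e-01 -1.38324033e-01]
 [ 0.00000000e+00  0.00000000e+00  0.00000000e+00  1.00000000e+00]] [[297.31863964   0.         255.20779056]
 [  0.         297.31863964 188.46190471]
 [  0.           0.           1.        ]]
0.15
[[ 0.965  0.264 -0.   ]
 [ 0.264 -0.965  0.001]
 [-0.    -0.001 -1.   ]]
```

View pics/w0.png

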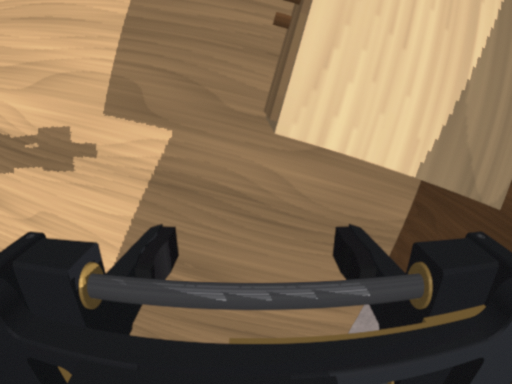

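The wrist camera sits on the tool +x side, looking 17° back toward the fingers. From the refit, the stand yaw is about -101.9° and its origin is about (0.5135, -0.193). To see the scale I'll rise, turn tool x to the stand's +y, and go beyond the stand.

```bash
cat >> h.py <<'E'
YAW=np.deg2rad(-101.9); EX=np.array([np.cos(YAW),np.sin(YAW),0]); EY=np.array([-EX[1],EX[0],0]); SO=np.array([.5135,-.193,0])
def go(p,xd,tilt=0.):
    """print shift/turn units to reach TCP p with tool x heading xd (rad), tool z down tilted back by tilt deg"""
    s=state(); R0=R.from_quat(s["eef_rot"]); c,d=np.cos(xd),np.sin(xd)
    Rt=R.from_matrix(np.array([[c,d,0],[d,-c,0],[0,0,-1]]))*R.from_euler("y",-tilt,degrees=True)
    print("t",s["clock"],"pos",s["tool_pos"].round(4),"F",s["wrist_force"].round(1),"gap",round(s["finger_gap"],4))
    print("shift now-axes",(R0.inv().apply(np.array(p)-s["tool_pos"])/.025).round(2),"after-turn axes",(Rt.inv().apply(np.array(p)-s["tool_pos"])/.025).round(2),"turn",(np.rad2deg((R0.inv()*Rt).as_rotvec())/6).round(2))
E
python3 -m pendant '[[0,0,-1,0,0,0.5,1],[0,0,-1,0,0,1,1],[0,0,-1,0,0,1,1],[0,0,-1,0,0,1,1],[0,0,-1,0,0,1,1],[0,0,-1,0,0,0.1,1],[0,0,-1,0,0,0,1],[0,0,-1,0,0,0,1]]'
python3 -c "
from h import *
go([.62,-.37,.42],YAW+np.pi/2)"
```

```text
clock: 0.95
tool_pos: [0.1636, -0.5994, 0.446]
eef_rot: [0.993, -0.117, -0.004, -0.009]
wrist_force: [-0.1, 0.1, 0.5]
finger_gap: 0.0881
t 0.95 pos [ 0.1636 -0.5994  0.446 ] F [-0.1  0.1  0.5] gap 0.0881
shift now-axes [ 15.64 -13.15   1.11] after-turn axes [ 15.97 -12.75   1.04] turn [-0.16  0.09 -0.26]
```

```bash
python3 -m pendant '[[1,-0.85,0,-0.16,0.1,-0.25,1],[1,-0.83,0,0,0,0,1],[1,-0.83,0,0,0,0,1],[1,-0.83,0,0,0,0,1],[1,-0.83,0,0,0,0,1],[1,-0.83,0,0,0,0,1],[1,-0.83,0,0,0,0,1],[1,-0.83,0,0,0,0,1]]'
python3 -m pendant '[[1,-0.83,0,0,0,0,1],[1,-0.83,0,0,0,0,1],[1,-0.83,0,0,0,0,1],[1,-0.83,0,0,0,0,1],[1,-0.83,0,0,0,0,1],[1,-0.83,0,0,0,0,1],[1,-0.83,0,0,0,0,1],[0.6,-0.5,0,0,0,0,1]]'
python3 -m pendant '[[0,0,0,0,-1,0,1],[0,0,0,0,-1,0,1],[0,0,0,0,-1,0,1],[0,0,0,0,-1,0,1],[0,0,0,0,-1,0,1],[0,0,0,0,-0.8,0,1],[0,0,0,0,0,0,1]]'
python3 -c "
from h import *
print(state()['joint_positions'].round(2))
go([.62,-.37,.31],YAW+np.pi/2,35)"
```

```text
clock: 1.75
tool_pos: [0.3958, -0.4795, 0.4473]
eef_rot: [0.994, -0.11, -0.001, 0.004]
wrist_force: [-0.4, -0.0, -0.4]
finger_gap: 0.0881
clock: 2.55
tool_pos: [0.6246, -0.3583, 0.4414]
eef_rot: [0.994, -0.108, -0.005, 0.001]
wrist_force: [-0.1, -0.2, 0.1]
finger_gap: 0.0881
clock: 3.25
tool_pos: [0.5726, -0.329, 0.3904]
eef_rot: [0.959, -0.098, -0.264, -0.021]
wrist_force: [0.3, 0.7, -0.4]
finger_gap: 0.0879
[ 0.31  1.01  0.4   0.59 -0.14  2.09 -1.19]
t 3.25 pos [ 0.5726 -0.329   0.3904] F [ 0.3  0.7 -0.4] gap 0.0879
shift now-axes [3.53 1.19 1.66] after-turn axes [3.64 1.21 1.37] turn [ 0.13 -0.72 -0.01]
```

```bash
cat >> h.py <<'E'
def wcam(n):
    s=state(); c=read_camera("wrist"); save(c,n+".png"); np.savez(n+".npz",**c,tp=s["tool_pos"],q=s["eef_rot"]); return s,c
def wpts(c,tp,q,uv,depth=None):
    """world points for wrist pixels uv, with optical-axis depth; else returns origin, ray"""
    K=c["intrinsics"]; uv=np.atleast_2d(uv).astype(float); d=(uv-K[:2,2])/K[0,0]; th=np.linalg.norm(d,axis=1)
    ray=np.c_[d/th[:,None]*np.sin(th)[:,None],np.cos(th)]
    H=c["hand_eye"]; Rw=R.from_quat(q).as_matrix(); o=tp+Rw@H[:3,3]; M=Rw@H[:3,:3]
    if depth is not None: return o+(ray*(depth/ray[:,2])[:,None])@M.T
    return o, ray@M.T
def tostand(P): P=np.asarray(P)-SO; return np.c_[P@EX,P@EY,P[:,2]]
E
python3 -c "
from h import *
wcam('w1')
c=cv2.imread('pics/w1.png'); cv2.imwrite('pics/w1b.png',cv2.resize(c,None,fx=1.5,fy=1.5))"
```

```text
(no output)
```

View pics/w1b.png

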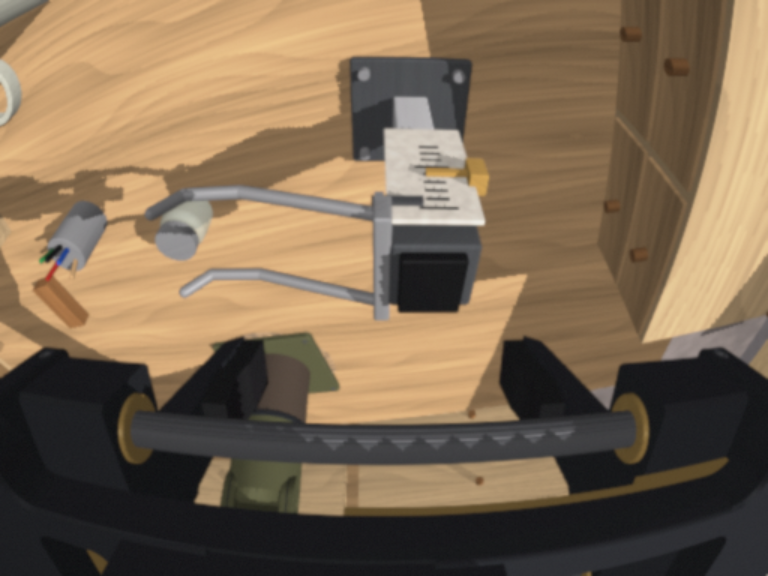

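The view shows the scale with its ticks, the dark pointer at about (405,200), and the brass line at about (440,172), in the enlarged picture's pixels. I'll intersect those rays with the scale plane.

Run:
```python
from h import *
c=dict(np.load("w1.npz")); f=c["frame"]; z=c["range_z"]
v,u=np.mgrid[85:150,255:330]; uv=np.c_[u.ravel(),v.ravel()]
col=f[v.ravel(),u.ravel()].astype(int); dep=z[v.ravel(),u.ravel()]
P=wpts(c,c["tp"],c["q"],uv,dep); S=tostand(P)
white=(col.min(1)>150)
S_w=S[white]; print("white n",white.sum(),"plane y",np.percentile(S_w[:,1],[10,50,90]).round(4),"x",np.percentile(S_w[:,0],[1,99]).round(4),"z",np.percentile(S_w[:,2],[1,99]).round(4), "fit",np.linalg.lstsq(np.c_[S_w[:,[0,2]],np.ones(len(S_w))],S_w[:,1],rcond=None)[0].round(4))
yp=np.median(S_w[:,1])
o,r=wpts(c,c["tp"],c["q"],uv); t=((SO+yp*EY-o)@EY)/(r@EY); Q=tostand(o+r*t[:,None])
brass=(col[:,0]-col[:,2]>70)&(col[:,0]>150)&(Q[:,0]>.13)
for k in np.unique(u.ravel()[brass]): 
    m=brass&(uv[:,0]==k); print("brass u",k,"v",uv[m,1].min(),uv[m,1].max(),"plane x z",Q[m].mean(0)[[0,2]].round(4), "S",S[m].mean(0).round(4))
dark=(col.max(1)<110)&(abs(Q[:,1]-yp)<.02)&(uv[:,1]>127)&(uv[:,1]<142)&(uv[:,0]<283)
for k in np.unique(uv[dark,0]):
    m=dark&(uv[:,0]==k); print("dark u",k,"v",uv[m,1].min(),uv[m,1].max(),Q[m].mean(0)[[0,2]].round(4),"S",S[m].mean(0).round(4))
g=f[80:150,250:330,::-1]; cv2.imwrite("pics/scale.png",cv2.resize(g,None,fx=8,fy=8,interpolation=cv2.INTER_CUBIC))
# tick column profile
for uu in (286,288,290):
    m=(uv[:,0]==uu); print(uu,[(int(a),int(b),round(float(zz),4)) for a,b,zz in zip(uv[m,1],col[m].sum(1)//3,Q[m,2])])
```

```text
white n 2818 plane y [0.0391 0.0399 0.0406] x [0.1254 0.1881] z [0.0922 0.2622] fit [-0.0914  0.1027  0.0336]
brass u 284 v 112 116 plane x z [0.1554 0.1941] S [0.1545 0.0448 0.2015]
brass u 285 v 112 117 plane x z [0.1565 0.1951] S [0.1556 0.0444 0.2019]
brass u 286 v 112 117 plane x z [0.1576 0.1951] S [0.1566 0.0445 0.2021]
brass u 287 v 112 117 plane x z [0.1587 0.195 ] S [0.1577 0.0444 0.2018]
brass u 288 v 112 117 plane x z [0.1598 0.195 ] S [0.1588 0.0444 0.2018]
brass u 289 v 112 117 plane x z [0.1609 0.195 ] S [0.1599 0.0446 0.2021]
brass u 290 v 112 117 plane x z [0.1621 0.1949] S [0.161  0.0442 0.2015]
brass u 291 v 112 117 plane x z [0.1632 0.1949] S [0.1621 0.0445 0.2019]
brass u 292 v 112 117 plane x z [0.1643 0.1949] S [0.1632 0.0444 0.2017]
brass u 293 v 112 117 plane x z [0.1654 0.1948] S [0.1643 0.0445 0.2019]
brass u 294 v 112 117 plane x z [0.1666 0.1948] S [0.1654 0.0444 0.2017]
brass u 295 v 112 117 plane x z [0.1677 0.1947] S [0.1664 0.0449 0.2023]
brass u 296 v 112 117 plane x z [0.1688 0.1947] S [0.1675 0.0447 0.202 ]
brass u 297 v 113 117 plane x z [0.1698 0
[... 6291 characters left out ...]
 0.194), (115, 150, 0.196), (116, 156, 0.198), (117, 168, 0.2), (118, 187, 0.202), (119, 187, 0.2039), (120, 151, 0.2059), (121, 117, 0.2078), (122, 159, 0.2097), (123, 193, 0.2116), (124, 196, 0.2134), (125, 179, 0.2153), (126, 127, 0.2171), (127, 129, 0.2189), (128, 178, 0.2207), (129, 195, 0.2225), (130, 194, 0.2242), (131, 156, 0.226), (132, 104, 0.2277), (133, 135, 0.2294), (134, 181, 0.2311), (135, 186, 0.2328), (136, 170, 0.2345), (137, 142, 0.2361), (138, 102, 0.2377), (139, 140, 0.2394), (140, 186, 0.241), (141, 198, 0.2426), (142, 199, 0.2442), (143, 200, 0.2457), (144, 200, 0.2473), (145, 204, 0.2488), (146, 216, 0.2503), (147, 226, 0.2519), (148, 220, 0.2534), (149, 176, 0.2549)]
```

View pics/scale.png

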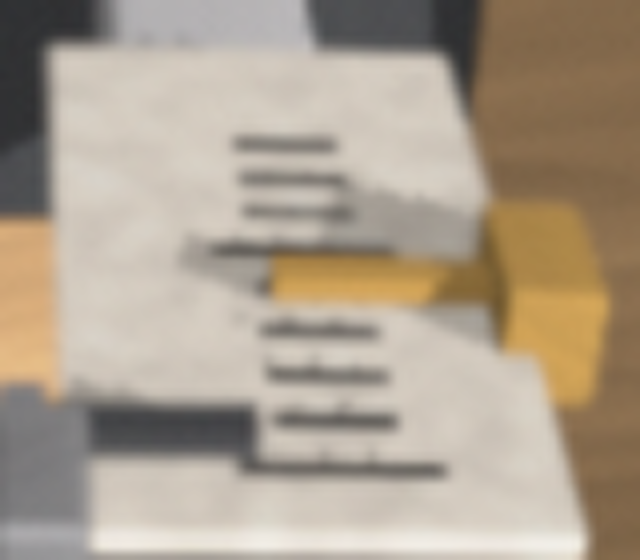

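The crop shows the pointer level with the top long tick (about z 0.238) and the brass line just above the 5th tick (about 0.20). I'll look at the profiles in detail, since the two parts protrude by different amounts.

Run:
```python
from h import *
c=dict(np.load("w1.npz")); f=c["frame"]; z=c["range_z"]
for n,us,vs in (("brass",range(287,298),range(108,121)),("pointer",range(264,277),range(127,140))):
    for v in vs:
        uv=np.array([(u,v) for u in us]); S=tostand(wpts(c,c["tp"],c["q"],uv,z[uv[:,1],uv[:,0]]))
        print(n,v,f[v,us[0]:us[-1]].mean(0).round(),S.mean(0).round(4))
s=state(); print(s["joint_positions"].round(3)); print((s["tool_pos"]+R.from_quat(s["eef_rot"]).apply(c["hand_eye"][:3,3])).round(3))
```

```text
brass 108 [172. 166. 156.] [0.1658 0.0399 0.1812]
brass 109 [168. 162. 153.] [0.1656 0.04   0.1835]
brass 110 [137. 130. 123.] [0.1653 0.04   0.1856]
brass 111 [116. 100.  80.] [0.1648 0.041  0.1894]
brass 112 [155. 121.  69.] [0.1635 0.0455 0.1984]
brass 113 [174. 136.  73.] [0.1632 0.0455 0.2004]
brass 114 [186. 145.  78.] [0.1631 0.0453 0.202 ]
brass 115 [204. 159.  86.] [0.163  0.0448 0.2033]
brass 116 [209. 166.  95.] [0.1631 0.0436 0.2035]
brass 117 [208. 174. 123.] [0.1632 0.0423 0.2034]
brass 118 [207. 188. 163.] [0.1636 0.0396 0.2014]
brass 119 [198. 188. 175.] [0.1634 0.0395 0.2032]
brass 120 [161. 154. 145.] [0.1631 0.0399 0.2057]
pointer 127 [204. 196. 185.] [0.1386 0.04   0.2193]
pointer 128 [200. 192. 181.] [0.1385 0.0401 0.2212]
pointer 129 [179. 172. 163.] [0.1385 0.0398 0.2226]
pointer 130 [133. 129. 124.] [0.1383 0.04   0.2246]
pointer 131 [84. 84. 84.] [0.1374 0.0479 0.237 ]
pointer 132 [68. 68. 70.] [0.1373 0.048  0.2388]
pointer 133 [70. 70. 72.] [0.1373 0.0478 0.2401]
pointer 134 [75. 75. 77.] [0.1372 0.0477 0.2416]
pointer 135 [83. 83. 85.] [0.1373 0.0464 0.2415]
pointer 136 [112. 110. 108.] [0.1373 0.0454 0.2418]
pointer 137 [164. 158. 151.] [0.1374 0.0438 0.2413]
pointer 138 [199. 191. 180.] [0.1377 0.04   0.2381]
pointer 139 [208. 199. 188.] [0.1376 0.0402 0.2399]
[ 0.31   1.004  0.403  0.583 -0.137  2.088 -1.193]
[ 0.706 -0.355  0.473]
```

Each part measures about 6 mm thick. Pointer centre is z 0.239 and brass centre 0.2005, so the mark is about 0.0385 (top edge to top edge gives 0.038). Next I untilt and go above the tote.

```bash
python3 -m pendant '[[0,0,-0.6,0,1,0,1],[0,0,-0.4,0,1,0,1],[0,0,0,0,1,0,1],[0,0,0,0,1,0,1],[0,0,0,0,1,0,1],[0,0,0,0,0.1,0,1]]'
python3 -c "
from h import *
go([.565,.38,.26],np.deg2rad(-9.8))"
```

```text
clock: 3.9
tool_pos: [0.5887, -0.3356, 0.4191]
eef_rot: [0.995, -0.102, 0.019, 0.009]
wrist_force: [-0.9, -0.4, 0.6]
finger_gap: 0.0883
t 3.9 pos [ 0.5887 -0.3356  0.4191] F [-0.9 -0.4  0.6] gap 0.0883
shift now-axes [ -6.97 -27.92   5.69] after-turn axes [ -5.8  -28.04   6.36] turn [ 0.14 -0.37 -0.32]
```

```bash
python3 -m pendant '[[0,0,0,0.14,-0.37,-0.32,1],[-0.2,-1,0,0,0,0,1],[-0.2,-1,0,0,0,0,1],[-0.2,-1,0,0,0,0,1],[-0.2,-1,0,0,0,0,1],[-0.2,-1,0,0,0,0,1],[-0.2,-1,0,0,0,0,1],[-0.2,-1,0,0,0,0,1]]'
python3 -m pendant '[[-0.2,-1,0,0,0,0,1],[-0.2,-1,0,0,0,0,1],[-0.2,-1,0,0,0,0,1],[-0.2,-1,0,0,0,0,1],[-0.2,-1,0,0,0,0,1],[-0.2,-1,0,0,0,0,1],[-0.2,-1,0,0,0,0,1],[-0.2,-1,0,0,0,0,1]]'
python3 -m pendant '[[-0.2,-1,0.3,0,0,0,1],[-0.2,-1,0.5,0,0,0,1],[-0.2,-1,0.5,0,0,0,1],[-0.2,-1,0.5,0,0,0,1],[-0.2,-1,0.5,0,0,0,1],[-0.2,-1,0.5,0,0,0,1],[-0.2,-1,0.5,0,0,0,1],[-0.2,-1,0.5,0,0,0,1]]'
python3 -c "
from h import *
go([.565,.38,.26],np.deg2rad(-9.8))"
```

```text
clock: 4.7
tool_pos: [0.5929, -0.1589, 0.4283]
eef_rot: [0.996, -0.088, 0.005, 0.003]
wrist_force: [0.9, 0.8, 0.1]
finger_gap: 0.0881
clock: 5.5
tool_pos: [0.6016, 0.0553, 0.4359]
eef_rot: [0.996, -0.086, 0.01, 0.003]
wrist_force: [0.6, -0.2, -0.3]
finger_gap: 0.0882
clock: 6.3
tool_pos: [0.6128, 0.274, 0.3465]
eef_rot: [0.996, -0.085, 0.018, 0.0]
wrist_force: [0.3, -0.7, 0.6]
finger_gap: 0.0878
t 6.3 pos [0.6128 0.274  0.3465] F [ 0.3 -0.7  0.6] gap 0.0878
shift now-axes [-2.72 -3.85  3.38] after-turn axes [-2.61 -3.85  3.46] turn [-0.03 -0.34  0.02]
```

```bash
python3 -m pendant '[[-0.65,-0.9,0.8,0,-0.34,0,1],[-0.65,-0.9,0.8,0,0,0,1],[-0.65,-0.9,0.8,0,0,0,1],[-0.65,-0.9,0.8,0,0,0,1],[0,-0.1,0.1,0,0,0,1]]'
python3 - <<'E'
from h import *
go([.565,.38,.26],np.deg2rad(-9.8))
s,c=wcam("w2"); z=c["range_z"]
v,u=np.mgrid[:384,:512]; uv=np.c_[u.ravel(),v.ravel()]+1e-3
P=wpts(c,s["tool_pos"],s["eef_rot"],uv,z.ravel())
m=(z.ravel()>0)&(P[:,2]>.02)&(P[:,2]<.16)&(np.hypot(P[:,0]-.565,P[:,1]-.38)<.13)
for lo,hi in((.04,.056),(.125,.147)):
    q=P[m&(P[:,2]>lo)&(P[:,2]<hi)]; print(lo,len(q),cv2.minAreaRect((q[:,:2]*1000).astype(np.float32)),np.percentile(q[:,2],95))
E
```

```text
clock: 6.8
tool_pos: [0.5683, 0.3918, 0.2616]
eef_rot: [0.997, -0.08, -0.001, -0.005]
wrist_force: [-1.1, 0.4, -0.5]
finger_gap: 0.0881
t 6.8 pos [0.5683 0.3918 0.2616] F [-1.1  0.4 -0.5] gap 0.0881
shift now-axes [-0.06  0.49  0.06] after-turn axes [-0.05  0.49  0.06] turn [-0.09  0.02  0.1 ]
0.04 2552 ((565.620849609375, 380.1104431152344), (89.82402038574219, 180.64942932128906), 80.45054626464844) 0.05104556315535068
0.125 3104 ((566.0792236328125, 379.82806396484375), (35.530696868896484, 180.6959991455078), 80.25250244140625) 0.14413283615344694
```

View pics/w2.png

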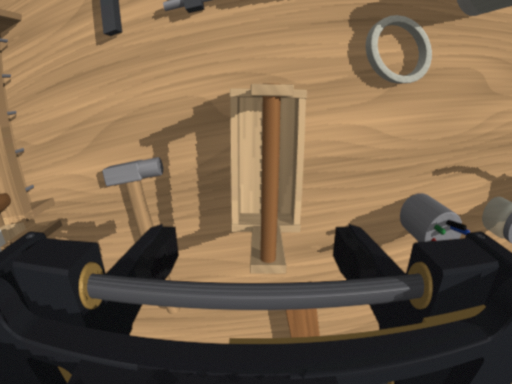

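The wrist view confirms the bar along column 270, rows 90–265, with the tote centre at (0.566, 0.380) and heading -9.7°. Next I descend and grip.

```bash
python3 -m pendant '[[-0.05,0.48,0.5,-0.09,0,0.1,1],[0,0,1,0,0,0,1],[0,0,1,0,0,0,1],[0,0,1,0,0,0,1],[0,0,1,0,0,0,1],[0,0,0.8,0,0,0,1],[0,0,0.2,0,0,0,1]]'
python3 -c "
from h import *
go([.5658,.38,.124],np.deg2rad(-9.7))"
```

```text
clock: 7.55
tool_pos: [0.5884, 0.374, 0.1318]
eef_rot: [0.996, -0.092, 0.012, -0.003]
wrist_force: [-0.1, 0.2, -0.0]
finger_gap: 0.0879
t 7.55 pos [0.5884 0.374  0.1318] F [-0.1  0.2 -0. ] gap 0.0879
shift now-axes [-0.94 -0.07  0.29] after-turn axes [-0.93 -0.08  0.31] turn [-0.08 -0.22 -0.14]
```

```bash
python3 -m pendant '[[-0.5,-0.05,0.1,-0.08,-0.22,-0.14,1],[-0.4,0,0.2,0,0,0,1],[0,0,0,0,0,0,1]]'
python3 -c "
from h import *
go([.5658,.38,.124],np.deg2rad(-9.7))"
```

```text
clock: 7.85
tool_pos: [0.5689, 0.3788, 0.1265]
eef_rot: [0.996, -0.085, 0.001, -0.001]
wrist_force: [0.3, 0.7, 0.1]
finger_gap: 0.088
t 7.85 pos [0.5689 0.3788 0.1265] F [0.3 0.7 0.1] gap 0.088
shift now-axes [-0.13 -0.03  0.1 ] after-turn axes [-0.13 -0.03  0.1 ] turn [-0.01 -0.01 -0.01]
```

```bash
python3 -m pendant '[[-0.13,-0.03,0.1,0,0,0,1],[0,0,0,0,0,0,0.6],[0,0,0,0,0,0,0.3],[0,0,0,0,0,0,0],[0,0,0,0,0,0,0],[0,0,0,0,0,0,0],[0,0,0,0,0,0,0],[0,0,0,0,0,0,0]]' 40
python3 -c "
from h import *
go([.5658,.38,.124],np.deg2rad(-9.7)); print(state()['joint_positions'].round(2))"
```

```text
clock: 8.65
tool_pos: [0.5669, 0.3814, 0.127]
eef_rot: [0.996, -0.085, 0.003, -0.002]
wrist_force: [0.2, -0.6, -1.0]
finger_gap: 0.0338
t 8.65 pos [0.5669 0.3814 0.127 ] F [ 0.2 -0.6 -1. ] gap 0.0338
shift now-axes [-0.03  0.06  0.12] after-turn axes [-0.03  0.06  0.12] turn [-0.04 -0.05 -0.  ]
[-0.79  0.92  0.26  1.49 -0.3   0.76 -2.15]
```

```bash
python3 -m pendant '[[0,0,0,0,0,0,0],[0,0,0,0,0,0,0],[0,0,0,0,0,0,0],[0,0,0,0,0,0,0]]' 40
python3 -m pendant '[[0,0,-0.2,0,0,0,0],[0,0,-0.4,0,0,0,0],[0,0,-0.5,0,0,0,0]]'
python3 -c "
from h import *
go([.5658,.38,.36],np.deg2rad(-9.7))"
```

```text
clock: 9.05
tool_pos: [0.5668, 0.3805, 0.1267]
eef_rot: [0.996, -0.085, 0.003, -0.001]
wrist_force: [0.0, -0.9, 0.2]
finger_gap: 0.0145
clock: 9.35
tool_pos: [0.5644, 0.3796, 0.1527]
eef_rot: [0.996, -0.085, -0.0, 0.0]
wrist_force: [0.4, -0.1, -2.5]
finger_gap: 0.0148
t 9.35 pos [0.5644 0.3796 0.1527] F [ 0.4 -0.1 -2.5] gap 0.0148
shift now-axes [ 0.05 -0.02 -8.29] after-turn axes [ 0.05 -0.02 -8.29] turn [ 0.01  0.   -0.  ]
```

Gripped, with a gap of 14.8 mm and a load of about 2.5 N, so the fork should sink about 12.5 mm. The bar centre is at TCP z + 0.0083. Next I lift and carry to the fork approach.

```bash
python3 -m pendant '[[0,0,-0.8,0,0,0,0],[0,0,-1,0,0,0,0],[0,0,-1,0,0,0,0],[0,0,-1,0,0,0,0],[0,0,-1,0,0,0,0],[0,0.3,-1,0,0,0,0],[0,0.6,-1,0,0,0,0],[0,0.8,-0.5,0,0,0,0]]'
python3 -c "
from h import *
go(SO-.16*EX+[0,0,.34],YAW+np.pi/2)"
```

```text
clock: 10.15
tool_pos: [0.5551, 0.3407, 0.3493]
eef_rot: [0.997, -0.082, 0.001, -0.002]
wrist_force: [0.1, -0.1, -3.6]
finger_gap: 0.0144
t 10.15 pos [0.5551 0.3407 0.3493] F [ 0.1 -0.1 -3.6] gap 0.0144
shift now-axes [ 2.12 14.94  0.31] after-turn axes [ 2.77 14.83  0.37] turn [-0.04 -0.01  0.42]
```

```bash
python3 -m pendant '[[0.18,0.9,0,-0.04,0,0.2,0],[0.18,0.95,0,0,0,0.2,0],[0.18,0.95,0,0,0,0,0],[0.18,0.95,0,0,0,0,0],[0.18,0.95,0,0,0,0,0],[0.18,0.95,0,0,0,0,0],[0.18,0.95,0,0,0,0,0],[0.18,0.95,0,0,0,0,0]]'
python3 -m pendant '[[0.18,0.95,0,0,0,0,0],[0.18,0.95,0,0,0,0,0],[0.18,0.9,0,0,0,0,0],[0.18,0.8,0,0,0,0,0],[0.18,0.7,0,0,0,0,0],[0.1,0.5,0,0,0,0,0],[0,0.3,0,0,0,0,0],[0,0,0,0,0,0,0]]'
python3 -c "
from h import *
go(SO-.16*EX+[0,0,.26],YAW+np.pi/2)"
```

```text
clock: 10.95
tool_pos: [0.5517, 0.1423, 0.3606]
eef_rot: [0.995, -0.102, 0.006, -0.005]
wrist_force: [0.2, -0.1, -2.5]
finger_gap: 0.0144
clock: 11.75
tool_pos: [0.5474, 0.0012, 0.3675]
eef_rot: [0.994, -0.107, 0.01, -0.006]
wrist_force: [0.0, -1.1, -2.8]
finger_gap: 0.0144
t 11.75 pos [0.5474 0.0012 0.3675] F [ 0.  -1.1 -2.8] gap 0.0144
shift now-axes [0.21 1.54 4.29] after-turn axes [0.28 1.48 4.3 ] turn [-0.13 -0.17 -0.06]
```

```bash
python3 -m pendant '[[0,0.2,0.2,-0.13,-0.17,-0.06,0],[0.05,0.3,0.5,0,0,0,0],[0.05,0.3,0.8,0,0,0,0],[0.05,0.3,0.8,0,0,0,0],[0.05,0.3,0.8,0,0,0,0],[0.05,0.1,0.7,0,0,0,0],[0,0,0.4,0,0,0,0],[0,0,0,0,0,0,0]]'
python3 - <<'E'
from h import *
go(SO-.16*EX+[0,0,.26],YAW+np.pi/2)
c=read_camera("top"); W=cloud(c)
P=W[140:240,240:430].reshape(-1,3); P=P[~np.isnan(P[:,0])]; s=tostand(P)
g=s[(s[:,2]>.2)&(s[:,2]<.264)&(s[:,0]>-.05)&(s[:,0]<.095)]
for sd in(-1,1):
    m=g[(g[:,1]*sd>.02)&(g[:,1]*sd<.06)]; print("prong",sd,len(m),np.polyfit(m[:,0],m[:,1],1).round(4),"xmin",m[:,0].min().round(4))
t=s[(s[:,2]>.255)&(s[:,2]<.295)&(s[:,0]<-.08)]; print("gables",len(t),t.min(0).round(4),t.max(0).round(4))
f=c["frame"][130:240,240:430,::-1]; cv2.imwrite("pics/top2.png",cv2.resize(f,None,fx=4,fy=4,interpolation=cv2.INTER_CUBIC))
E
```

```text
clock: 12.55
tool_pos: [0.5477, -0.0285, 0.2567]
eef_rot: [0.996, -0.095, -0.003, -0.001]
wrist_force: [0.3, 1.1, -3.4]
finger_gap: 0.0149
t 12.55 pos [ 0.5477 -0.0285  0.2567] F [ 0.3  1.1 -3.4] gap 0.0149
shift now-axes [ 0.01  0.32 -0.13] after-turn axes [ 0.02  0.32 -0.13] turn [-0.02  0.06  0.17]
prong -1 144 [-0.0022 -0.0427] xmin -0.0451
prong 1 144 [-0.0012  0.0409] xmin -0.0442
gables 1 [-0.1829 -0.0908  0.2578] [-0.1829 -0.0908  0.2578]
```

View pics/top2.png

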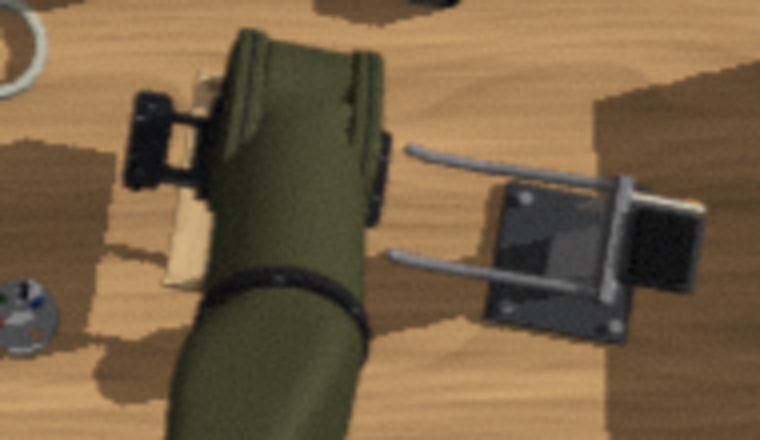

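The top view shows the tote under the hand in front of the fork, and the prong fits agree with my stand frame to 1 mm. I move in over the tips.

```bash
python3 -m pendant '[[0,0.2,-0.15,0,0.06,0.17,0],[0,0.5,0,0,0,0,0],[0,0.7,0,0,0,0,0],[0,0.7,0,0,0,0,0]]'
python3 -c "
from h import *
go(SO+[0,0,.26],YAW+np.pi/2)"
python3 -m pendant '[[0,0.7,0,0,0,0,0],[0,0.7,0,0,0,0,0],[0,0.7,0,0,0,0,0],[0,0.7,0,0,0,0,0],[0,0.5,0,0,0,0,0]]'
python3 -c "
from h import *
go(SO+[0,0,.26],YAW+np.pi/2)"
```

```text
clock: 13.0
tool_pos: [0.5397, -0.0793, 0.2643]
eef_rot: [0.995, -0.101, 0.004, -0.002]
wrist_force: [0.0, -0.0, -3.2]
finger_gap: 0.0147
t 13.0 pos [ 0.5397 -0.0793  0.2643] F [ 0.  -0.  -3.2] gap 0.0147
shift now-axes [-0.12  4.67  0.15] after-turn axes [-0.09  4.67  0.17] turn [-0.05 -0.08  0.06]
clock: 13.5
tool_pos: [0.522, -0.1705, 0.2695]
eef_rot: [0.995, -0.103, 0.009, 0.0]
wrist_force: [-0.6, 0.6, -2.5]
finger_gap: 0.014
t 13.5 pos [ 0.522  -0.1705  0.2695] F [-0.6  0.6 -2.5] gap 0.014
shift now-axes [-0.15  0.95  0.37] after-turn axes [-0.15  0.95  0.38] turn [-0.02 -0.17  0.01]
```

```bash
python3 -m pendant '[[-0.07,0.45,0,0,-0.17,0,0],[-0.05,0.45,0,0,0,0,0],[0,0.05,0,0,0,0,0],[0,0,0.3,0,0,0,0],[0,0,0.4,0,0,0,0],[0,0,0.3,0,0,0,0],[0,0,0,0,0,0,0]]'
python3 -c "
from h import *
go(SO+[0,0,.2247],YAW+np.pi/2)"
```

```text
clock: 14.2
tool_pos: [0.5135, -0.1953, 0.243]
eef_rot: [0.995, -0.104, 0.0, -0.001]
wrist_force: [0.2, 0.1, -3.5]
finger_gap: 0.0142
t 14.2 pos [ 0.5135 -0.1953  0.243 ] F [ 0.2  0.1 -3.5] gap 0.0142
shift now-axes [-0.02 -0.09  0.73] after-turn axes [-0.02 -0.09  0.73] turn [-0.02  0.    0.  ]
```

```bash
python3 -m pendant '[[0,0,0.25,0,0,0,0],[0,0,0.25,0,0,0,0],[0,0,0.2,0,0,0,0],[0,0,0.15,0,0,0,0],[0,0,0.15,0,0,0,0],[0,0,0.1,0,0,0,0],[0,0,0,0,0,0,0]]'
python3 -m pendant '[[0,0,0.15,0,0,0,0],[0,0,0.15,0,0,0,0],[0,0,0.15,0,0,0,0],[0,0,0.1,0,0,0,0],[0,0,0,0,0,0,0],[0,0,0,0,0,0,0]]'
python3 - <<'E'
from h import *
go(SO+[0,0,.1862],YAW+np.pi/2)
s,c=wcam("w3"); t=read_camera("top"); W=cloud(t); z0=dict(np.load("top0.npz")); W0=cloud(z0)
for w,n in((W0,"before"),(W,"now")):
    P=w[155:225,325:425].reshape(-1,3); P=P[~np.isnan(P[:,0])]; q=tostand(P)
    m=q[(q[:,0]>.112)&(q[:,0]<.123)&(abs(q[:,1])<.045)&(q[:,2]>.15)]; print(n,"crossbar",len(m),np.percentile(m[:,2],[25,50,75,90]).round(4))
E
```

```text
clock: 14.9
tool_pos: [0.5142, -0.1942, 0.2131]
eef_rot: [0.995, -0.103, 0.0, -0.001]
wrist_force: [-1.1, -0.3, -1.2]
finger_gap: 0.0148
clock: 15.5
tool_pos: [0.5144, -0.1943, 0.1995]
eef_rot: [0.995, -0.103, 0.001, -0.001]
wrist_force: [-1.4, 1.1, 1.2]
finger_gap: 0.0148
t 15.5 pos [ 0.5144 -0.1943  0.1995] F [-1.4  1.1  1.2] gap 0.0148
shift now-axes [-0.05 -0.04  0.53] after-turn axes [-0.05 -0.04  0.53] turn [-0.03 -0.01  0.02]
before crossbar 121 [0.2504 0.2585 0.2626 0.2657]Traceback (most recent call last):
  File "<stdin>", line 6, in <module>
    return _quantile_unchecked(
        a, q, axis, out, overwrite_input, method, keepdims, weights)
    return _ureduce(a,
                    func=_quantile_ureduce_func,
    ...<5 lines>...
                    overwrite_input=overwrite_input,
                    method=method)
    r = func(a, **kwargs)
    result = _quantile(arr,
                       quantiles=q,
    ...<2 lines>...
                       out=out,
                       weights=wgt)
    slices_having_nans = np.isnan(arr[-1, ...])
                                  ~~~^^^^^^^^^
IndexError: index -1 is out of bounds for axis 0 with size 0
```

View pics/w3.png

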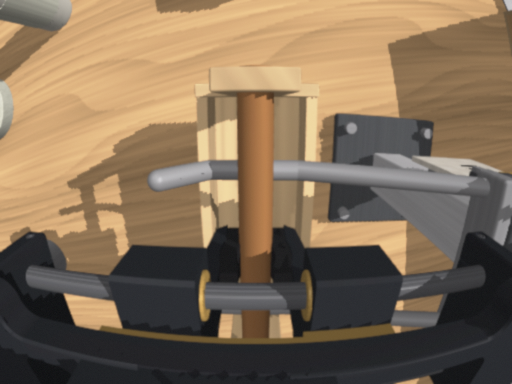

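The wrist view shows the bar at column 255 lying across the +y prong, inside its flat part. The scale is edge-on here, so I'll measure fork sink from prong height, in both the wrist and side depth.

```bash
cat > fk.py <<'E'
from h import *
def prof(q,lbl):
    out=[]
    for lo in np.arange(-.045,.11,.015):
        m=q[(q[:,0]>lo)&(q[:,0]<lo+.015)]
        out.append((round(lo+.0075,3),round(float(np.percentile(m[:,2],75)),4),len(m)) if len(m)>4 else None)
    print(lbl,out)
    return {o[0]:o[1] for o in out if o}
def sidep(c):
    P=cloud(c).reshape(-1,3); P=P[~np.isnan(P[:,0])]; q=tostand(P); q=q[(q[:,2]>.15)&(q[:,2]<.275)]
    return q[(abs(q[:,1]+.042)<.012)], q[(abs(q[:,1]-.042)<.012)]
def wr(n):
    c=dict(np.load(n+".npz")); v,u=np.mgrid[140:225,140:500]; uv=np.c_[u.ravel(),v.ravel()]; z=c["range_z"][uv[:,1],uv[:,0]]
    S=tostand(wpts(c,c["tp"],c["q"],uv,z)); return S[(abs(S[:,1]-.042)<.008)&(S[:,2]>.14)&(z>0)]
E
python3 - <<'E'
from fk import *
go(SO+[0,0,.1862],YAW+np.pi/2)
a=prof(wr("w3"),"wrist now")
c0=dict(np.load("side0.npz")); c=read_camera("side"); save(c,"side3.png")
for i in(0,1):
    b=prof(sidep(c0)[i],"side0"); d=prof(sidep(c)[i],"side now"); print({k:round(b[k]-d[k],4) for k in b if k in d})
    if i==1: print("wrist-side0",{k:round(b[k]-a[k],4) for k in b if k in a})
E
```

```text
t 15.6 pos [ 0.5144 -0.1943  0.1995] F [-1.2  0.4  1.8] gap 0.015
shift now-axes [-0.05 -0.04  0.53] after-turn axes [-0.05 -0.04  0.53] turn [-0.03 -0.01  0.02]
wrist now [(np.float64(-0.038), 0.219, 818), (np.float64(-0.022), 0.2059, 721), (np.float64(-0.008), 0.2154, 844), (np.float64(0.008), 0.2161, 947), (np.float64(0.022), 0.2014, 655), (np.float64(0.038), 0.2056, 657), (np.float64(0.052), 0.21, 667), (np.float64(0.068), 0.2143, 647), (np.float64(0.082), 0.2188, 618), (np.float64(0.098), 0.2232, 554), (np.float64(0.112), 0.2311, 998)]
side0 [(np.float64(-0.038), 0.2404, 9), (np.float64(-0.022), 0.2285, 9), (np.float64(-0.008), 0.226, 16), (np.float64(0.008), 0.2275, 8), (np.float64(0.022), 0.2273, 16), (np.float64(0.038), 0.2332, 16), (np.float64(0.052), 0.2363, 14), (np.float64(0.068), 0.2398, 12), (np.float64(0.082), 0.2459, 15), (np.float64(0.098), 0.2517, 14), (np.float64(0.112), 0.2627, 42)]
side now [(np.float64(-0.038), 0.2687, 18), (np.float64(-0.022), 0.2674, 13), (np.float64(-0.008), 0.2165, 39), (np.float64(0.008), 0.2179, 14), (np.float64(0.022), 0.236, 11), (np.flo
[... 556 characters left out ...]
, 0.2282, 7), (np.float64(-0.008), 0.2266, 13), (np.float64(0.008), 0.227, 11), (np.float64(0.022), 0.228, 15), (np.float64(0.038), 0.2316, 11), (np.float64(0.052), 0.2355, 14), (np.float64(0.068), 0.2418, 12), (np.float64(0.082), 0.2454, 17), (np.float64(0.098), 0.2495, 11), (np.float64(0.112), 0.2588, 41)]
side now [None, None, None, None, None, None, None, None, None, None, None]
{}
wrist-side0 {np.float64(-0.038): 0.0224, np.float64(-0.022): 0.0223, np.float64(-0.008): 0.0112, np.float64(0.008): 0.0109, np.float64(0.022): 0.0266, np.float64(0.038): 0.026, np.float64(0.052): 0.0255, np.float64(0.068): 0.0275, np.float64(0.082): 0.0266, np.float64(0.098): 0.0263, np.float64(0.112): 0.0277}
```

TCP height gives a fork sink of 25.2 mm, wrist depth about 26 mm and side depth about 25 mm, so they agree. I pull the remaining 13 mm gently.

```bash
python3 -m pendant '[[0,0,0.14,0,0,0,0],[0,0,0.12,0,0,0,0],[0,0,0.1,0,0,0,0],[0,0,0.08,0,0,0,0],[0,0,0.04,0,0,0,0],[0,0,0,0,0,0,0]]'
python3 - <<'E'
from fk import *
go(SO+[0,0,.1862],YAW+np.pi/2)
wcam("w4"); a=prof(wr("w4"),"w"); b=prof(wr("w3"),"w3"); print({float(k):round(b[k]-a[k],4) for k in a if k in b})
E
```

```text
clock: 16.25
tool_pos: [0.5145, -0.1943, 0.1872]
eef_rot: [0.995, -0.103, 0.001, -0.001]
wrist_force: [-1.7, 0.9, 4.4]
finger_gap: 0.015
t 16.25 pos [ 0.5145 -0.1943  0.1872] F [-1.7  0.9  4.4] gap 0.015
shift now-axes [-0.05 -0.04  0.04] after-turn axes [-0.05 -0.04  0.04] turn [-0.03 -0.02  0.02]
w [(np.float64(-0.038), 0.2066, 817), (np.float64(-0.022), 0.1937, 723), (np.float64(-0.008), 0.2031, 845), (np.float64(0.008), 0.2038, 967), (np.float64(0.022), 0.1891, 656), (np.float64(0.038), 0.1934, 655), (np.float64(0.052), 0.1978, 671), (np.float64(0.068), 0.2023, 647), (np.float64(0.082), 0.2066, 616), (np.float64(0.098), 0.211, 558), (np.float64(0.112), 0.2189, 1002)]
w3 [(np.float64(-0.038), 0.219, 818), (np.float64(-0.022), 0.2059, 721), (np.float64(-0.008), 0.2154, 844), (np.float64(0.008), 0.2161, 947), (np.float64(0.022), 0.2014, 655), (np.float64(0.038), 0.2056, 657), (np.float64(0.052), 0.21, 667), (np.float64(0.068), 0.2143, 647), (np.float64(0.082), 0.2188, 618), (np.float64(0.098), 0.2232, 554), (np.float64(0.112), 0.2311, 998)]
{-0.038: 0.0124, -0.022: 0.0122, -0.008: 0.0123, 0.008: 0.0123, 0.022: 0.0123, 0.038: 0.0122, 0.052: 0.0122, 0.068: 0.012, 0.082: 0.0122, 0.098: 0.0122, 0.112: 0.0122}
```

Run:
```python
from fk import *
c=dict(np.load("w1.npz")); v,u=np.mgrid[100:215,90:270]; uv=np.c_[u.ravel(),v.ravel()]; z=c["range_z"][uv[:,1],uv[:,0]]
S=tostand(wpts(c,c["tp"],c["q"],uv,z)); 
b=wr("w4"); A={}
for y in(.042,-.042):
    q=S[(abs(S[:,1]-y)<.012)&(S[:,2]>.19)&(S[:,2]<.27)]
    for lo in np.arange(.03,.1,.015):
        m=q[(q[:,0]>lo)&(q[:,0]<lo+.015)]; n=b[(b[:,0]>lo)&(b[:,0]<lo+.015)]
        if len(m)>4: print(y,round(lo,3),len(m),"top w1",np.percentile(m[:,2],90).round(4),"w4",np.percentile(n[:,2],90).round(4),"diff",(np.percentile(m[:,2],90)-np.percentile(n[:,2],90)).round(4))
```

```text
0.042 0.03 124 top w1 0.2311 w4 0.1944 diff 0.0367
0.042 0.045 136 top w1 0.2351 w4 0.1989 diff 0.0362
0.042 0.06 143 top w1 0.2399 w4 0.2032 diff 0.0367
0.042 0.075 156 top w1 0.2444 w4 0.2076 diff 0.0368
0.042 0.09 150 top w1 0.2485 w4 0.212 diff 0.0365
-0.042 0.03 100 top w1 0.231 w4 0.1944 diff 0.0366
-0.042 0.045 99 top w1 0.2354 w4 0.1989 diff 0.0365
-0.042 0.06 105 top w1 0.2397 w4 0.2032 diff 0.0365
-0.042 0.075 109 top w1 0.2438 w4 0.2076 diff 0.0362
-0.042 0.09 113 top w1 0.2485 w4 0.212 diff 0.0366
```

The fork estimates are 36.6 mm (wrist, differential), 37.5 mm (TCP) and 38.4 mm (wrist against side) versus a mark of 38.5 mm. I'll go about 1 mm further and hold.

```bash
python3 -m pendant '[[0,0,0.04,0,0,0,0],[0,0,0,0,0,0,0],[0,0,0,0,0,0,0],[0,0,0,0,0,0,0],[0,0,0,0,0,0,0],[0,0,0,0,0,0,0],[0,0,0,0,0,0,0],[0,0,0,0,0,0,0]]'
python3 -m pendant '[[0,0,0,0,0,0,0],[0,0,0,0,0,0,0],[0,0,0,0,0,0,0],[0,0,0,0,0,0,0],[0,0,0,0,0,0,0],[0,0,0,0,0,0,0],[0,0,0,0,0,0,0]]'
python3 - <<'E'
from fk import *
go(SO+[0,0,.1862],YAW+np.pi/2)
wcam("w5"); a=prof(wr("w5"),"w"); b=prof(wr("w4"),"w4"); print({float(k):round(b[k]-a[k],4) for k in a if k in b})
E
```

```text
clock: 17.1
tool_pos: [0.5145, -0.1944, 0.1865]
eef_rot: [0.995, -0.103, 0.001, -0.001]
wrist_force: [-1.4, 1.2, 4.2]
finger_gap: 0.0143
clock: 17.8
tool_pos: [0.5145, -0.1944, 0.1866]
eef_rot: [0.995, -0.103, 0.001, -0.001]
wrist_force: [-2.3, 1.2, 3.3]
finger_gap: 0.0147
t 17.8 pos [ 0.5145 -0.1944  0.1866] F [-2.3  1.2  3.3] gap 0.0147
shift now-axes [-0.05 -0.05  0.01] after-turn axes [-0.05 -0.05  0.01] turn [-0.03 -0.02  0.02]
w [(np.float64(-0.038), 0.2061, 814), (np.float64(-0.022), 0.1932, 726), (np.float64(-0.008), 0.2023, 845), (np.float64(0.008), 0.2031, 962), (np.float64(0.022), 0.1886, 657), (np.float64(0.038), 0.1927, 660), (np.float64(0.052), 0.1972, 669), (np.float64(0.068), 0.2015, 641), (np.float64(0.082), 0.2059, 627), (np.float64(0.098), 0.2104, 553), (np.float64(0.112), 0.2184, 1001)]
w4 [(np.float64(-0.038), 0.2066, 817), (np.float64(-0.022), 0.1937, 723), (np.float64(-0.008), 0.2031, 845), (np.float64(0.008), 0.2038, 967), (np.float64(0.022), 0.1891, 656), (np.float64(0.038), 0.1934, 655), (np.float64(0.052), 0.1978, 671), (np.float64(0.068), 0.2023, 647), (np.float64(0.082), 0.2066, 616), (np.float64(0.098), 0.211, 558), (np.float64(0.112), 0.2189, 1002)]
{-0.038: 0.0005, -0.022: 0.0005, -0.008: 0.0008, 0.008: 0.0007, 0.022: 0.0005, 0.038: 0.0007, 0.052: 0.0006, 0.068: 0.0008, 0.082: 0.0007, 0.098: 0.0006, 0.112: 0.0005}
```

```bash
python3 -m pendant '[[0,0,0.025,0,0,0,0],[0,0,0,0,0,0,0],[0,0,0,0,0,0,0],[0,0,0,0,0,0,0],[0,0,0,0,0,0,0],[0,0,0,0,0,0,0],[0,0,0,0,0,0,0],[0,0,0,0,0,0,0]]'
python3 -m pendant '[[0,0,0,0,0,0,0],[0,0,0,0,0,0,0],[0,0,0,0,0,0,0],[0,0,0,0,0,0,0],[0,0,0,0,0,0,0],[0,0,0,0,0,0,0]]'
python3 -m pendant '[[0,0,-0.05,0,0,0,0],[0,0,-0.08,0,0,0,0],[0,0,-0.1,0,0,0,0],[0,0,-0.1,0,0,0,0],[0,0,-0.1,0,0,0,0],[0,0,-0.1,0,0,0,0],[0,0,-0.1,0,0,0,0],[0,0,-0.1,0,0,0,0]]'
```

```text
clock: 18.65
tool_pos: [0.5146, -0.1944, 0.1859]
eef_rot: [0.995, -0.103, 0.001, -0.001]
wrist_force: [-2.7, 0.7, 5.4]
finger_gap: 0.0148
clock: 19.25
tool_pos: [0.5145, -0.1943, 0.1859]
eef_rot: [0.995, -0.103, 0.001, -0.001]
wrist_force: [-2.5, 1.1, 4.1]
finger_gap: 0.0148
clock: 20.05
tool_pos: [0.5145, -0.1943, 0.2049]
eef_rot: [0.995, -0.103, 0.001, -0.001]
wrist_force: [-0.6, -0.5, 0.2]
finger_gap: 0.0144
```

Held about 2.5 s near the mark (fork about 38.8 mm by TCP at the end). I ease up to the balance height and average the force before letting go.

```bash
python3 -m pendant '[[0,0,-0.06,0,0,0,0],[0,0,-0.04,0,0,0,0],[0,0,0,0,0,0,0],[0,0,0,0,0,0,0]]'
for i in 1 2 3 4 5; do python3 -m pendant '[[0,0,0,0,0,0,0]]' | grep -E "tool_pos|force"; done
```

```text
clock: 20.45
tool_pos: [0.5145, -0.1943, 0.2075]
eef_rot: [0.995, -0.103, 0.001, -0.001]
wrist_force: [-1.1, 0.9, 0.2]
finger_gap: 0.0149
tool_pos: [0.5145, -0.1943, 0.2074]
wrist_force: [-1.3, 0.3, -0.0]
tool_pos: [0.5145, -0.1943, 0.2073]
wrist_force: [-0.7, 0.0, 0.5]
tool_pos: [0.5145, -0.1943, 0.2073]
wrist_force: [-0.7, 0.7, 0.4]
tool_pos: [0.5145, -0.1943, 0.2072]
wrist_force: [-1.3, 0.6, -0.0]
tool_pos: [0.5145, -0.1943, 0.2072]
wrist_force: [-0.9, 0.9, -0.1]
```

The mean vertical force is about 0.2 N, so this is balanced. I release gradually and then open.

```bash
python3 -m pendant '[[0,0,0,0,0,0,0],[0,0,0,0,0,0,0],[0,0,0,0,0,0,0.2],[0,0,0,0,0,0,0.25],[0,0,0,0,0,0,0.35],[0,0,0,0,0,0,0.45],[0,0,0,0,0,0,0.5],[0,0,0,0,0,0,0.5]]' 5
python3 -m pendant '[[0,0,0,0,0,0,0.5],[0,0,0,0,0,0,0.5],[0,0,0,0,0,0,0.5]]'
python3 - <<'E'
from fk import *
go(SO+[0,0,.2073],YAW+np.pi/2)
wcam("w6"); a=prof(wr("w6"),"w"); b=prof(wr("w5"),"w5"); print({float(k):round(a[k]-b[k],4) for k in a if k in b})
E
```

```text
clock: 21.75
tool_pos: [0.5158, -0.195, 0.2076]
eef_rot: [0.995, -0.103, 0.003, -0.001]
wrist_force: [-0.9, -1.1, -0.5]
finger_gap: 0.044
clock: 22.05
tool_pos: [0.5158, -0.195, 0.2076]
eef_rot: [0.995, -0.103, 0.003, -0.001]
wrist_force: [0.7, 0.5, 0.2]
finger_gap: 0.0439
t 22.05 pos [ 0.5158 -0.195   0.2076] F [0.7 0.5 0.2] gap 0.0439
shift now-axes [-0.11 -0.06  0.01] after-turn axes [-0.11 -0.06  0.01] turn [-0.02 -0.05  0.02]
w [(np.float64(-0.038), 0.2277, 833), (np.float64(-0.022), 0.2147, 726), (np.float64(-0.008), 0.2241, 837), (np.float64(0.008), 0.2251, 977), (np.float64(0.022), 0.2103, 663), (np.float64(0.038), 0.2144, 664), (np.float64(0.052), 0.2189, 674), (np.float64(0.068), 0.2233, 664), (np.float64(0.082), 0.2277, 595), (np.float64(0.098), 0.232, 569), (np.float64(0.112), 0.2402, 1020)]
w5 [(np.float64(-0.038), 0.2061, 814), (np.float64(-0.022), 0.1932, 726), (np.float64(-0.008), 0.2023, 845), (np.float64(0.008), 0.2031, 962), (np.float64(0.022), 0.1886, 657), (np.float64(0.038), 0.1927, 660), (np.float64(0.052), 0.1972, 669), (np.float64(0.068), 0.2015, 641), (np.float64(0.082), 0.2059, 627), (np.float64(0.098), 0.2104, 553), (np.float64(0.112), 0.2184, 1001)]
{-0.038: 0.0216, -0.022: 0.0215, -0.008: 0.0218, 0.008: 0.022, 0.022: 0.0217, 0.038: 0.0217, 0.052: 0.0217, 0.068: 0.0218, 0.082: 0.0218, 0.098: 0.0216, 0.112: 0.0218}
```

View pics/w6.png

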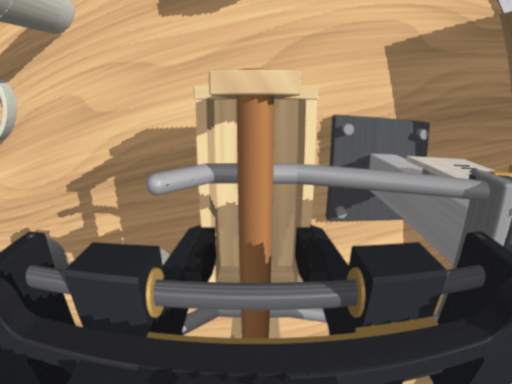

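The jaws are open on both sides of the bar, the bar is seated on the prong, and the fork sits at about 16.5 mm. I retreat straight up.

```bash
python3 -m pendant '[[0,0,-0.3,-0.02,-0.05,0,0.5],[0,0,-0.5,0,0,0,0.5],[0,0,-0.5,0,0,0,0.5],[0,0,-0.5,0,0,0,0.5]]'
python3 -m pendant '[[0,0,-0.8,0,0,0,0.5],[0,0,-1,0,0,0,0.5],[0,0,-1,0,0,0,0.5],[0,0,-1,0,0,0,0.5],[0,0,-1,0,0,0,0.5],[0,0,-1,0,0,0,0.5],[0,0,-0.5,0,0,0,0.5],[0,0,0,0,0,0,0.5]]'
python3 -m pendant '[[-1,-0.5,0,0,0,0,0.5],[-1,-0.5,0,0,0,0,0.5],[-1,-0.5,0,0,0,0,0.5],[-1,-0.5,0,0,0,0,0.5],[-0.5,-0.5,0,0,0,0,0.5],[0,0,0,0,0,0,0.5],[0,0,0,0,0,0,0.5],[0,0,0,0,0,0,0.5]]'
python3 - <<'E'
from fk import *
c=read_camera("side"); c2=read_camera("side"); t=read_camera("top")
print("moving px",int((abs(c["frame"].astype(int)-c2["frame"]).max(2)>25).sum()))
c0=dict(np.load("side0.npz"))
for i in(0,1):
    b=prof(sidep(c0)[i],"side0"); d=prof(sidep(c)[i],"now"); print({float(k):round(b[k]-d[k],4) for k in b if k in d})
o=np.hstack([c["frame"],t["frame"]])[:,:,::-1]; cv2.imwrite("pics/fin.png",cv2.resize(o,(800,300),interpolation=cv2.INTER_AREA))
f=c["frame"][60:240,210:360,::-1]; g=t["frame"][140:240,260:430,::-1]
A=cv2.resize(f,None,fx=2.6,fy=2.6,interpolation=cv2.INTER_CUBIC); B=cv2.resize(g,None,fx=2.3,fy=2.3,interpolation=cv2.INTER_CUBIC)
O=np.zeros((A.shape[0],A.shape[1]+B.shape[1],3),np.uint8); O[:,:A.shape[1]]=A; O[:B.shape[0],A.shape[1]:]=B; cv2.imwrite("pics/fin2.png",O); print(O.shape,state()["clock"])
E
```

```text
clock: 22.5
tool_pos: [0.5148, -0.1946, 0.2538]
eef_rot: [0.995, -0.103, -0.003, -0.0]
wrist_force: [-0.7, -0.3, 1.2]
finger_gap: 0.044
clock: 23.3
tool_pos: [0.5152, -0.1952, 0.4242]
eef_rot: [0.995, -0.103, -0.0, 0.001]
wrist_force: [-0.6, -0.0, -1.1]
finger_gap: 0.044
clock: 24.1
tool_pos: [0.4121, -0.1089, 0.4205]
eef_rot: [0.995, -0.104, -0.003, 0.002]
wrist_force: [0.7, 0.6, 0.4]
finger_gap: 0.0441
moving px 1
side0 [(np.float64(-0.038), 0.2404, 9), (np.float64(-0.022), 0.2285, 9), (np.float64(-0.008), 0.226, 16), (np.float64(0.008), 0.2275, 8), (np.float64(0.022), 0.2273, 16), (np.float64(0.038), 0.2332, 16), (np.float64(0.052), 0.2363, 14), (np.float64(0.068), 0.2398, 12), (np.float64(0.082), 0.2459, 15), (np.float64(0.098), 0.2517, 14), (np.float64(0.112), 0.2627, 42)]
now [(np.float64(-0.038), 0.2282, 10), (np.float64(-0.022), 0.2133, 6), (np.float64(-0.008), 0.2256, 48), (np.float64(0.008), 0.2265, 6), (np.float64(0.022), 0.2114, 8), (np.float64(0.038), 0.2176, 15), (np.float64(0.052), 0.2213, 14), (np.float64(0.068), 0.2239, 12), (np.float64(0.082), 0.2301, 14), (np.float
[... 447 characters left out ...]
 0.2355, 14), (np.float64(0.068), 0.2418, 12), (np.float64(0.082), 0.2454, 17), (np.float64(0.098), 0.2495, 11), (np.float64(0.112), 0.2588, 41)]
now [(np.float64(-0.038), 0.2251, 7), (np.float64(-0.022), 0.2112, 10), (np.float64(-0.008), 0.2243, 36), (np.float64(0.008), 0.2267, 8), (np.float64(0.022), 0.2126, 7), (np.float64(0.038), 0.216, 13), (np.float64(0.052), 0.2204, 15), (np.float64(0.068), 0.2234, 10), (np.float64(0.082), 0.2285, 14), (np.float64(0.098), 0.2333, 15), (np.float64(0.112), 0.2422, 39)]
{-0.038: 0.0163, -0.022: 0.017, -0.008: 0.0023, 0.008: 0.0003, 0.022: 0.0154, 0.038: 0.0156, 0.052: 0.0151, 0.068: 0.0184, 0.082: 0.0169, 0.098: 0.0162, 0.112: 0.0166}
(468, 781, 3) 24.25
```

View pics/fin2.png

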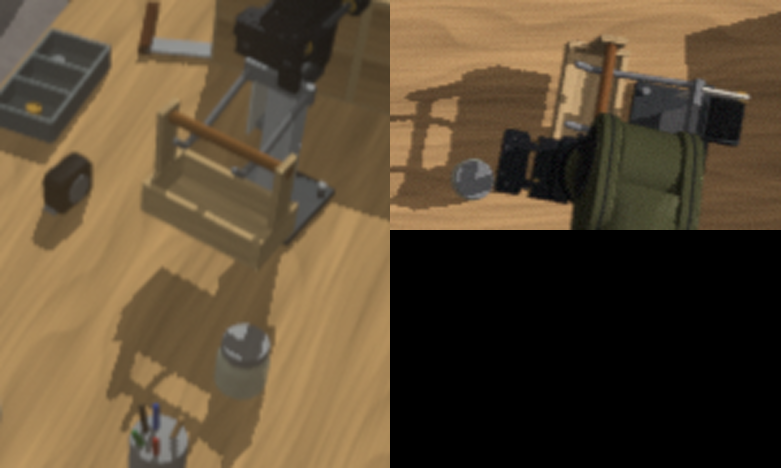

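The tote hangs level on both prongs (side crop around (220,150)) with nothing moving. The bystanders are in place and the hand is clear at z 0.42.

```bash
python3 -m pendant '[[0,0,0,0,0,0,0.5],[0,0,0,0,0,0,0.5],[0,0,0,0,0,0,0.5]]' && python3 -c "
from plant import *
print(job_done())"
```

```text
clock: 24.55
tool_pos: [0.4128, -0.1101, 0.4202]
eef_rot: [0.994, -0.105, -0.004, 0.002]
wrist_force: [0.5, 0.6, 0.3]
finger_gap: 0.0438
the job is handed in; nothing more can be done
None
```

I hung the tote on the fork by its handle, pulled it down to the brass marker and held it there. Then I eased it back up to near-zero wrist force, let go and backed away. The job was handed in at about 24.6 s.

- **Mark and pull:** I measured the marker 38.2–38.5 mm below the pointer's unloaded height. By TCP height the fork was held at 38.1 mm for about 1.5 s, then at 38.8 mm for about 1.4 s. The wrist camera compared with its own unloaded view read about 0.8 mm less, and compared with the side view about 0.9 mm more at the first hold. So the pointer was within about 1 mm of the marker.
- **Not seen directly:** during the pull the scale was edge-on to the wrist camera, so I never saw the pointer next to the clip. The level comes from fork sink measurements only.
- **Last checks:** the bar is seated on both prongs and the tote hangs level, with the fork at about 16 mm. Two side pictures in a row showed no motion. The tin, jar and tape measure in the last crops looked undisturbed. I did not re-measure any of the other things, and the can, tape roll, offcut and hammer were outside those crops.
- **Forces:** at the end of each move the wrist force never read above about 6 N.

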